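Raise the header of a snack carton and hold a spring clip open over it

TASK

Set up the snack carton: fold its header panel upright, then squeeze open the steel spring clip that is parked on the rim of the odds-and-ends box and lift it off. Bring it well down over the middle of the header's top edge and finish while still holding it there, squeezed wide open with one jaw in front of the upright panel and one behind and neither touching it, because I will slide a price card in beside the panel before the clip may close. Do not knock over or push about the other things.

Things in the scene. Friction and masses are not known exactly. Their poses are not given: they have to be found in the camera images.
- carton: open brown cardboard counter display carton full of chocolate bars and biscuit packs, 100 mm deep (its x), 160 mm wide (its y); front wall (-x side) 46 mm, back wall 64 mm high. It stands firm on a wooden board. Origin: centre of its underside; z up
- header (a joint): angle of the carton's stiff cardboard header panel (156 mm wide, 85 mm from crease to top edge, 4 mm thick), hinged along the top of the carton's back wall: the crease is 48 mm behind the carton's origin (its +x) and 64 mm above it. 0 = upright, negative = leaning forward over the carton, positive = leaning back. The crease is stiff (about 1 N at the top edge moves it), it stays where it is left and has no stop at upright
- header_top (a point): middle of the header panel's top edge, in the middle of its thickness; z points from the crease to the edge, y along the edge, x square to the panel (backwards when upright)
- odds_box: loose light wooden open box with odds and ends, 92 mm (its x) by 112 mm (its y), 75 mm high, walls 4 mm, about 0.8 kg. Origin: centre of its underside. The clip is parked astride its near (-x) wall
- clip: steel spring clip, bulldog type, about 75 mm tall, 36 mm wide, 54 g: two halves on one pin, jaws downward and flared handles upward. This is its front half (half a). Origin: middle of the pin; y along the pin, z up to the handles, x from half a to half b. When parked, the pin sits 3 mm above the box's rim. Each half turns about the pin, so this half's frame tilts by half of the opening when the clip is squeezed
- clip_lever (a joint): opening angle of the clip: 0 = shut, 0.75 = fully squeezed (stop; the handles are then parallel, about 10 mm over all). Spring-loaded shut; squeezing it fully takes about 8 N at the handle ends. The gap between the jaw tips is about 1 mm + 33 mm x this angle. Parked on the rim it is open by about 0.1
- clip_tip_a (a point): inner lower edge of the jaw of half a, 33 mm below the pin
- clip_tip_b (a point): inner lower edge of the jaw of half b, 33 mm below the pin
- clip_end_a (a point): upper end of the handle of half a (26 mm wide plate, 41 mm long), outer face, about 40 mm above the pin; 42 mm from the other handle end when the clip is shut
- clip_end_b (a point): upper end of the handle of half b, outer face
- card_stack: bystander: loose stack of blank white cards, 55 x 85 x 9 mm, origin centre of underside
- jam_jar: bystander: loose jam jar, 69 mm across, 99 mm tall, origin centre of underside
- coffee_mug: bystander: loose two-tone mug, 90 x 122 x 105 mm, origin centre of underside
- tea_box: bystander: loose small flat card box, 64 x 99 x 17 mm, origin centre of underside
- cream_tube: bystander: loose white tube standing on its cap, 107 mm tall, origin centre of underside
- keys: bystander: loose bunch of keys lying flat, origin centre of underside

How it is judged:
On the way, in this order (a step that is already met when the one before it is completed fails the run):
1. the header panel stands upright (within 0.15 rad) while the clip is still parked (value of joint header between -0.15 and 0.15 rad and contact force between clip and odds_box above 0.5 N), for 0.2 s.
2. the clip is squeezed open in the fingers and lifted clear of the odds-and-ends box (value of joint clip_lever above 0.5 rad and contact force between the fingers and clip above 3 N and z of clip in the frame of odds_box above 0.115 m and contact force between clip and odds_box below 0.2 N), for 0.2 s.
At the end, for the whole second after the job is handed in: header within 0.15 rad of upright; clip held by the fingers (over 3 N) and open over 0.5 rad; jaw tips 6 mm or more below the top edge, one on each side of the panel, within 40 mm of its middle and 0.3 rad of square; clip and arm do not touch the carton; clip still, odds box upright (value of joint header between -0.15 and 0.15 rad and value of joint clip_lever above 0.5 rad and contact force between the fingers and clip above 3 N and z of each of clip_tip_a, clip_tip_b in the frame of header_top below -0.006 m and ((x of clip_tip_a in the frame of header_top below -0.003 m and x of clip_tip_b in the frame of header_top above 0.003 m) or (x of clip_tip_b in the frame of header_top below -0.003 m and x of clip_tip_a in the frame of header_top above 0.003 m)) and y of clip in the frame of header_top between -0.04 and 0.04 m and angle between the y axis of clip and the y axis of header_top, either way round below 0.3 rad and contact force between each of clip, the arm and carton below 0.3 N and linear speed of clip below 0.03 m/s and angle between odds_box's own z axis and vertical below 0.2 rad); the arm keeps its last pose, push and grip.
It fails at once if the odds-and-ends box is pushed 50 mm or tipped (distance of odds_box from where it was at the start of the episode above 0.05 m or angle between odds_box's own z axis and vertical above 0.5 rad).
It fails at once if the clip is dropped (height (world z) of clip below 0.05 m).
It fails at once if a bystander is pushed 40 mm or knocked over (distance of any of card_stack, jam_jar, coffee_mug, tea_box, cream_tube, keys from where it was at the start of the episode above 0.04 m or angle between any of jam_jar, coffee_mug, cream_tube's own z axis and vertical above 0.5 rad).
It also fails if it takes over 56 s, if anything falls off the work surface, if the arm or the gripper's body presses on something with over 40 N, if the wrist force passes 120 N, or if a joint passes its speed limit or range.

ROBOT

A 6-joint arm with a two-finger parallel gripper is mounted at the origin on a cart in front of the work surface, level with it; the furniture and walls round the work are solid. World frame = base frame: x ahead of the robot, y to its left, z up, the work surface at z = 0. Lengths are in m, angles in rad, forces in N, time in s.
With the tool pointing down it reaches from about 0.275 to 0.975 m from the base axis. Payload 8.4 kg.
Tool frame: the origin (TCP) lies at the very end of the fingers, on their centre line; the grasp point (between the pads) lies 19 mm behind it (arm.pinch_z is the distance from the TCP to the grasp point, in m); z points along the fingers, y is the line along which they close (so a half turn about z gives the same grasp; the last joint's range is limited). The gripper opens to 92 mm and grips with 3 to 60 N. Pads are 20 mm wide; open, the fingers measure 128 mm over their backs; the gripper's body (75 mm by 189 mm) begins 69 mm behind the grasp point.
Start: joints at [-1.238, 0.353, 1.633, -0, 1.155, -0.002], TCP at [0.205, -0.59, 0.215] pointing down, gripper open.
Joint ranges: [-2.63, 2.63], [-0.92, 2.1], [0.06, 2.66], [-1.3, 4.44], [0, 2.69], [-3.02, 3.02]. Speed limits (rad/s): [2.22, 2.22, 2.79, 3.14, 3.14, 3.14].

INTERFACE

Orientations are given as [roll, pitch, yaw] about the fixed x, y, z axes, in that order (R = Rz(yaw) Ry(pitch) Rx(roll)).
In Python, from cell import telemetry, get_image, camera_model, job, spotter, arm gives the robot as it stands.
- The arm moves only by the shell command python3 -m handwheel 'ROWS'. ROWS is JSON, a list of rows, each a list of 7 numbers: the shift along the tool's x, y, z in mm, then the turn, a rotation vector about the tool's x, y, z in degrees, then the gripper's target within -1 to 1 (fully open at 1, half-way at 0, shut at -1). In form: [[dx, dy, dz, wx, wy, wz, hand], ...]. A call has 1 to 10 rows; each row is the pose to reach, as a shift and turn from the pose commanded when the call began, along the tool's axes at that moment; what a row does not reach only later rows make up. A row lasts 1/10 s, in which the tool goes at most 50 mm and 8.59 degrees, less where a joint would pass 70% of its speed; a pose out of reach is approached as far as the arm can. A call with a gripper value outside its range is refused whole. The fingers move at their own pace and stop on an object; the grip force is fixed at half the most. Time passes only in rows, so rows that repeat a pose let the fingers close. It gives the time, the measured TCP pose, the force, the opening and the grip force at its end, in the units of the state.
- telemetry.get_obs(): the state, without advancing time (a new reading comes with each control period).
- get_image(name): name is "scene" or "top"; returns the picture (480x640x3 uint8, red, green, blue); there is no depth.
- camera_model(name): a dict with "mtx" (3x3 intrinsics, pixels), "R" (3x3) and "t" (3): a world point X has camera coordinates R X + t. Camera axes: x right, y down, z forward; pixel columns grow to the right and rows downward; lengths in m; the calibration is good to about 2 mm. A picture is of the moment at which its call begins. camera_model takes no time and is no camera call.
- job.sign_off(): hands the job in; it is judged then, once.
Trained networks look in the newest picture that a camera, given by its name, has taken for a name from the list of things; names that differ only in an ending like _2 or _b are one class to them, and where a whole thing is asked for, a point or a joint stands for the part that bears it (a point fixed in the world has none). Each returns a list of dicts, best first, with "confidence" (0 to 1); they miss things now and then, are a little off and sometimes report something else, mostly with a low value. They report only what shows in the picture. A call takes as long as a camera call.
- spotter.recognise(camera, query): "box" ([left, top, right, bottom] in pixels, round what is visible of it).
- spotter.cut_out(camera, query): "mask" (480x640 bool, what is visible of it) and "box" ([left, top, right, bottom] in pixels, round what is visible of it).
The state is a dict: "clock": time; "joint_positions": joint angles; "dq": joint speeds; "effort": joint torques, N m; "eef_pos": TCP position; "ee_rot": TCP orientation; "ft_force": force on the tool from outside, world axes, zero at the start; "wrist_torque": the same for the moment, N m; "gripper_width": opening from 0.0 (shut) to 1.0 (fully open); "finger_force": force on a finger pad.
Only numpy, scipy, OpenCV 4.12 (cv2) and the standard library are available. Lean on these libraries where they do the work, as an engineer would, in place of code of your own. Each camera call takes 0.05 s, during which the arm holds its last target. There are 200 camera calls.

## Working session

There is one attempt and no reset: what is moved stays moved. The work goes in short steps, Python scripts to look and compute and a shell command to move; the robot and the scene stay as the last step left them, time stands still between calls to the robot, and variables do not carry over. Pictures are saved under pics/ and viewed, at most 10 in all, crops included, and the job is handed in when it is done.

```bash
mkdir -p pics
python3 - <<'E'
from cell import telemetry, get_image, camera_model, spotter
import cv2, numpy as np
o=telemetry.get_obs(); print({k:np.round(v,3).tolist() for k,v in o.items()})
for c in ("scene","top"):
    im=get_image(c); cv2.imwrite(f"pics/{c}0.png",im[:,:,::-1])
    m=camera_model(c); print(c,np.round(m["mtx"],1).tolist(),np.round(m["R"],3).tolist(),np.round(m["t"],3).tolist())
    for q in ("carton","header","odds_box","clip","jam_jar","coffee_mug","cream_tube"):
        print(q,[(np.round(d["box"]).tolist(),round(d["confidence"],2)) for d in spotter.recognise(c,q)[:2]])
E
```

```text
{'clock': 0.0, 'joint_positions': [-1.238, 0.354, 1.634, -0.0, 1.155, -0.002], 'dq': [-0.0, -0.0, -0.0, 0.0, -0.001, -0.001], 'effort': [-0.003, -59.385, -33.422, 0.07, 0.023, -0.0], 'eef_pos': [0.205, -0.59, 0.214], 'ee_rot': [-3.14, 0.0, 0.335], 'ft_force': [-0.161, -0.291, -0.36], 'wrist_torque': [-0.036, -0.058, 0.009], 'finger_force': 0.0, 'gripper_width': 1.001}
scene [[560.1, 0.0, 327.4], [0.0, 560.1, 229.1], [0.0, 0.0, 1.0]] [[-0.565, -0.825, 0.02], [-0.404, 0.255, -0.879], [0.72, -0.504, -0.477]] [0.376, 0.354, 0.889]
carton [([376.0, 211.0, 461.0, 288.0], 0.81), ([383.0, 213.0, 451.0, 244.0], 0.2)]
header [([382.0, 212.0, 445.0, 244.0], 0.94), ([316.0, 270.0, 322.0, 292.0], 0.65)]
odds_box [([283.0, 264.0, 353.0, 330.0], 0.9)]
clip [([314.0, 270.0, 337.0, 313.0], 0.7), ([453.0, 209.0, 474.0, 251.0], 0.33)]
jam_jar [([323.0, 202.0, 358.0, 247.0], 0.71)]
coffee_mug [([262.0, 210.0, 295.0, 260.0], 0.57)]
cream_tube [([455.0, 209.0, 470.0, 255.0], 0.7)]
top [[566.9, 0.0, 293.3], [0.0, 566.9, 243.4], [0.0, 0.0, 1.0]] [[0.007, -1.0, 0.008], [-0.995, -0.008, -0.101], [0.101, -0.007, -0.995]] [0.015, 0.616, 1.324]
carton [([332.0, 268.0, 410.0, 312.0], 0.61)]
header [([332.0, 268.0, 409.0, 295.0], 0.75)]
odds_box [([227.0, 257.0, 278.0, 305.0], 0.83), ([417.0, 303.0, 463.0, 337.0], 0.41)]
clip [([234.0, 293.0, 251.0, 307.0], 0.73)]
jam_jar [([317.0, 196.0, 348.0, 228.0], 0.84)]
coffee_mug [([279.0, 152.0, 281.0, 193.0], 0.68)]
cream_tube [([432.0, 268.0, 452.0, 281.0], 0.57)]
```

Run:
```python
import cv2
a=cv2.imread("pics/top0.png")[130:350,200:480]; cv2.imwrite("pics/top0c.png",cv2.resize(a,None,fx=2.7,fy=2.7,interpolation=2))
a=cv2.imread("pics/scene0.png")[180:350,250:490]; cv2.imwrite("pics/scene0c.png",cv2.resize(a,None,fx=3.3,fy=3.3,interpolation=2))
```

```text
(no output)
```

View pics/top0c.png

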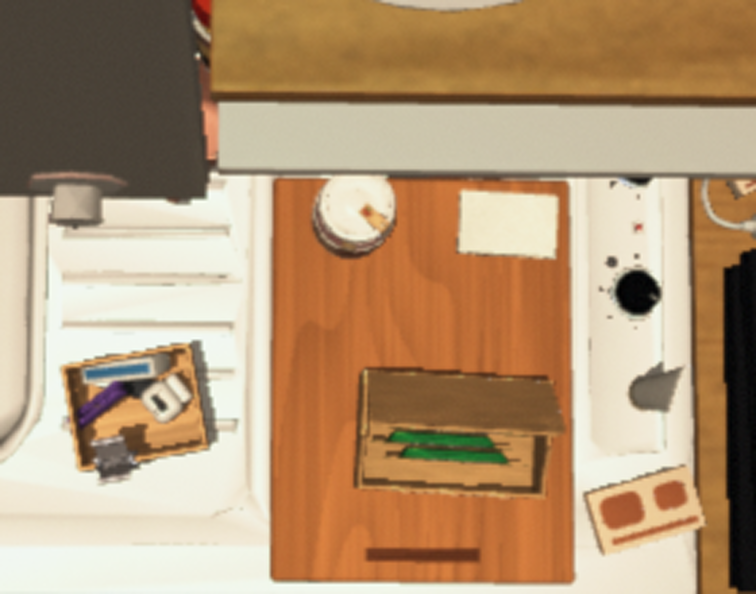

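View pics/scene0c.png

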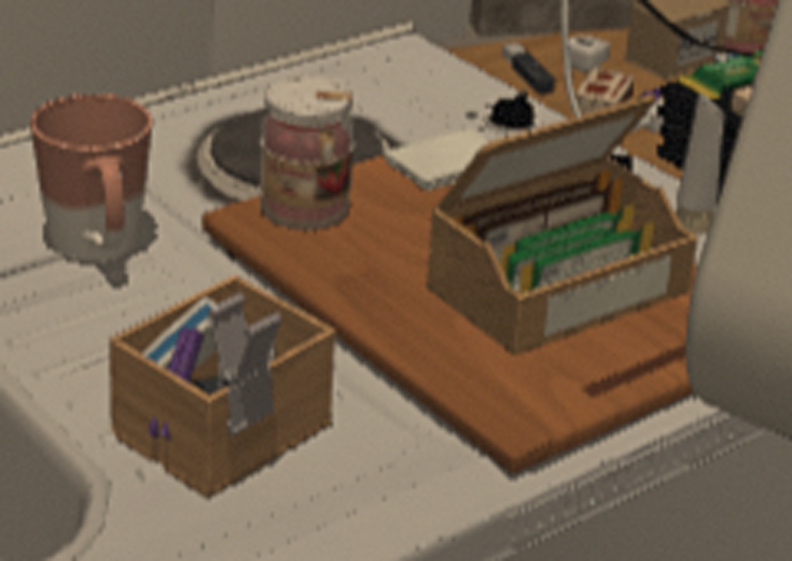

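```bash
cat > h.py <<'E'
import numpy as np, cv2
from scipy.optimize import least_squares
from scipy.spatial.transform import Rotation as Rot
from cell import camera_model
CM={c:camera_model(c) for c in("scene","top")}
def proj(c,X):
    m=CM[c]; p=(np.asarray(m["R"])@np.asarray(X,float).T).T+m["t"]; p=p@np.asarray(m["mtx"]).T; return p[...,:2]/p[...,2:]
def tri(ps,pt):
    return least_squares(lambda X:np.r_[proj("scene",X)-ps,proj("top",X)-pt],[.5,0,.1]).x
S=lambda u,v:(250+u/3.3,180+v/3.3)
T=lambda u,v:(200+u/2.7,130+v/2.7)
def place(p,L):  # x,y,z,yaw
    return Rot.from_euler("z",p[3]).apply(L)+p[:3]
E
python3 - <<'E'
from h import *
# carton + header
pts=[("top",T(363,369),(.05,.08,.064)),("top",T(357,487),(-.05,.08,.046)),("top",T(545,494),(-.05,-.08,.046)),
("scene",S(517,352),(-.05,.08,0)),("scene",S(513,298),(-.05,.08,.046)),("scene",S(693,237),(-.05,-.08,.046)),("scene",S(433,208),(.05,.08,.064))]
hd=[("top",T(563,432),-.078),("scene",S(490,130),.078),("scene",S(655,100),-.078)]
def f(p):
    r=[proj(c,place(p,np.array([l])))[0]-u for c,u,l in pts]
    a=p[4]
    r+=[proj(c,place(p,np.array([(.048+.085*np.sin(a),y,.064+.085*np.cos(a))])))[0]-u for c,u,y in hd]
    return np.ravel(r)
s=least_squares(f,[.5,-.1,.02,0,-.8]); print("carton x y z yaw hdr",s.x.round(4)); print(s.fun.reshape(-1,2).round(1).tolist())
a=s.x[4]
for n,l in(("edge mid",(.048+.085*np.sin(a),0,.064+.085*np.cos(a))),("upright top",(.048,0,.149)),("crease",(.048,0,.064))): print(n,place(s.x,np.array([l])).round(4))
b=[("top",T(63,368),(.046,.056,.075)),("top",T(192,344),(.046,-.056,.075)),("top",T(210,447),(-.046,-.056,.075)),("top",T(80,470),(-.046,.056,.075)),
("scene",S(112,340),(.046,.056,.075)),("scene",S(238,280),(.046,-.056,.075)),("scene",S(333,328),(-.046,-.056,.075)),("scene",S(208,398),(-.046,.056,.075)),("scene",S(210,495),(-.046,.056,0))]
g=lambda p:np.ravel([proj(c,place(p,np.array([l])))[0]-u for c,u,l in b])
s=least_squares(g,[.5,.1,0,.17]); print("box",s.x.round(4)); print(s.fun.reshape(-1,2).round(1).tolist())
# clip along wall: pin (-.044,yc,.078); project for yc candidates
for yc in (0,.01,.02,.03):
    P=place(s.x,np.array([(-.044,yc,.078),(-.044,yc,.118),(-.046,yc,.045)]))
    print(yc,P[0].round(4),[((proj("scene",q)-(250,180))*3.3).round().tolist() for q in P],[((proj("top",q)-(200,130))*2.7).round().tolist() for q in P])
print("clip ends tri", tri(S(271,320),T(113,466)).round(3), tri(S(230,301),T(111,442)).round(3))
E
python3 - <<'E'
import cv2
a=cv2.imread("pics/scene0.png"); b=cv2.resize(a[260:325,300:350],None,fx=8,fy=8,interpolation=2)
t=cv2.imread("pics/top0.png")[280:315,215:265]; t=cv2.resize(t,None,fx=8,fy=8,interpolation=2)
import numpy as np
c=np.zeros((520,800,3),np.uint8); c[:520,:400]=b; c[:280,400:]=t; cv2.imwrite("pics/clipz.png",c)
E
```

```text
carton x y z yaw hdr [ 0.5058 -0.1512  0.0243 -0.044  -0.5563]
[[-0.3, -0.8], [-0.6, -0.5], [-0.7, 0.5], [-1.0, 0.7], [2.1, -0.5], [1.6, -0.7], [-0.6, -0.2], [0.8, -0.6], [-2.0, 3.8], [1.4, -2.8]]
edge mid [[ 0.5089 -0.1513  0.1604]]
upright top [[ 0.5537 -0.1533  0.1733]]
crease [[ 0.5537 -0.1533  0.0883]]
box [ 0.5262  0.1195 -0.004   0.1797]
[[-0.8, -1.7], [-0.7, -1.1], [-0.6, 0.1], [-0.7, -0.0], [-0.1, -0.6], [0.2, -1.8], [1.9, 0.6], [1.2, 0.9], [0.3, 1.4]]
0 [0.4829 0.1117 0.074 ] [[275.0, 359.0], [277.0, 305.0], [276.0, 404.0]] [[143.0, 456.0], [140.0, 456.0], [145.0, 459.0]]
0.01 [0.4811 0.1215 0.074 ] [[264.0, 365.0], [265.0, 311.0], [265.0, 410.0]] [[131.0, 458.0], [128.0, 458.0], [134.0, 461.0]]
0.02 [0.4793 0.1313 0.074 ] [[252.0, 372.0], [254.0, 317.0], [254.0, 417.0]] [[119.0, 460.0], [116.0, 460.0], [123.0, 463.0]]
0.03 [0.4776 0.1412 0.074 ] [[241.0, 378.0], [242.0, 323.0], [242.0, 424.0]] [[108.0, 462.0], [104.0, 462.0], [111.0, 465.0]]
clip ends tri [0.471 0.129 0.116] [0.495 0.136 0.118]
```

View pics/clipz.png

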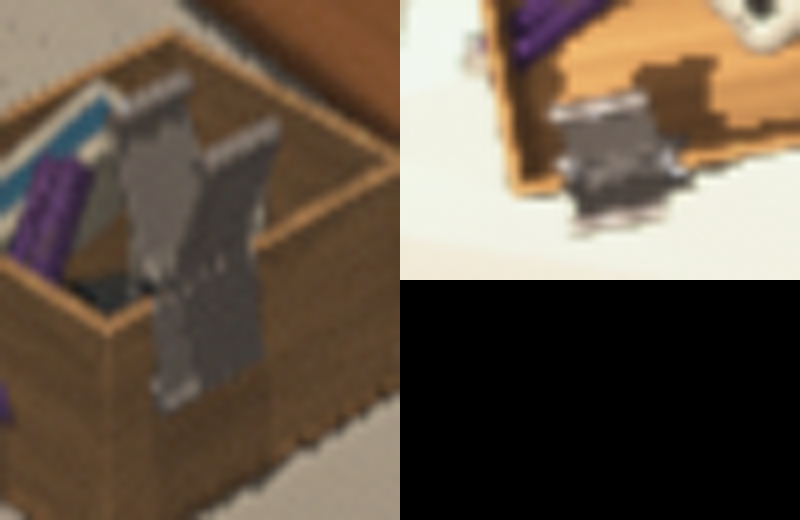

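View pics/scene0.png

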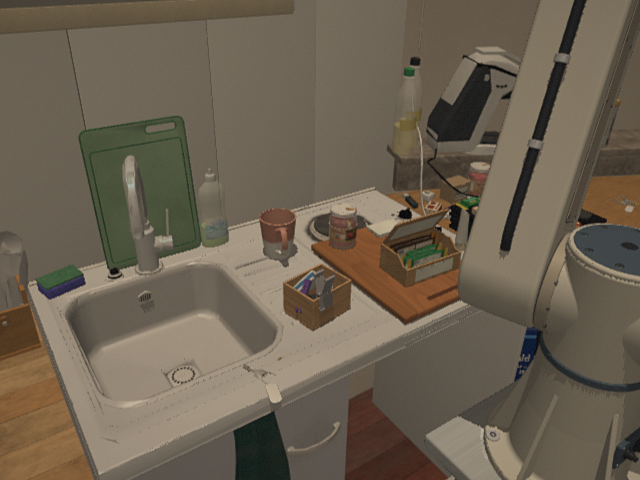

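Run:
```python
from h import *
for n,s,t in(("a",(330.6,277.7),(242.1,307.75)),("b",(319.4,271.9),(240,293.1)),("pin",(325.6,293.8),(242.8,301))):
    X=tri(s,t); print(n,X.round(4),(proj("scene",X)-s).round(1),(proj("top",X)-t).round(1))
```

```text
a [0.4637 0.1327 0.1192] [0.2 0. ] [-0.2 -0.2]
b [0.4958 0.1379 0.1171] [0.2 0. ] [-0.1 -0.1]
pin [0.478  0.1345 0.0732] [-0.1 -0. ] [0.1 0. ]
```

```bash
python3 -m handwheel '[[356,-339,0,0,0,-68.5,-1],[356,-339,0,0,0,-68.5,-1],[356,-339,0,0,0,-68.5,-1],[356,-339,0,0,0,-68.5,-1],[356,-339,0,0,0,-68.5,-1],[356,-339,0,0,0,-68.5,-1],[356,-339,0,0,0,-68.5,-1],[356,-339,0,0,0,-68.5,-1],[356,-339,0,0,0,-68.5,-1],[356,-339,0,0,0,-68.5,-1]]'
```

```text
clock: 1.8
eef_pos: [0.431, -0.1509, 0.215]
ee_rot: [3.141, 0.0, 1.531]
ft_force: [0.2, -0.8, 0.0]
gripper_width: 0.152
finger_force: 0.0
```

```bash
python3 -m handwheel '[[0,0,40,0,0,0,-1],[0,0,80,0,0,0,-1],[0,0,80,0,0,0,-1],[0,15,80,0,0,0,-1],[0,30,80,0,0,0,-1],[0,30,80,0,0,0,-1]]'
python3 - <<'E'
from cell import get_image
import cv2,numpy as np
a=get_image("scene")[180:320,330:490,::-1]; b=get_image("top")[230:350,300:440,::-1]
c=np.zeros((400,800,3),np.uint8); a=cv2.resize(a,None,fx=2.5,fy=2.5,interpolation=2);b=cv2.resize(b,None,fx=2.8,fy=2.8,interpolation=2)
c[:a.shape[0],:400]=a;c[:b.shape[0],400:400+b.shape[1]]=b;cv2.imwrite("pics/h1.png",c)
E
```

```text
clock: 2.4
eef_pos: [0.4643, -0.1555, 0.1367]
ee_rot: [3.136, 0.001, 1.53]
ft_force: [0.1, -0.1, -0.1]
gripper_width: 0.007
finger_force: 0.0
```

View pics/h1.png

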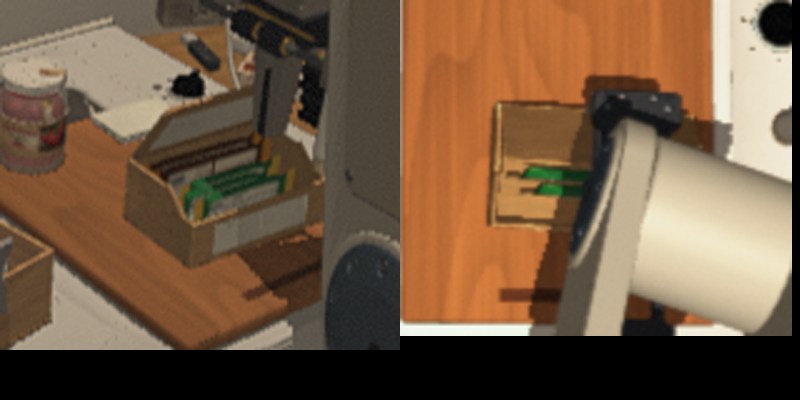

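The fingers hang in front of the header (scene crop ~(265,130)), tip below its edge; push on.

```bash
python3 -m handwheel '[[0,10,0,0,0,0,-1],[0,20,0,0,0,0,-1],[0,30,0,0,0,0,-1],[0,40,0,0,0,0,-1],[0,50,0,0,0,0,-1],[0,58,0,0,0,0,-1],[0,62,0,0,0,0,-1],[0,66,0,0,0,0,-1],[0,66,0,0,0,0,-1]]'
python3 - <<'E'
from cell import get_image
import cv2,numpy as np
a=get_image("scene")[180:320,330:490,::-1]; b=get_image("top")[230:350,300:440,::-1]
cv2.imwrite("pics/h2.png",cv2.resize(a,None,fx=4,fy=4,interpolation=2))
E
```

```text
clock: 3.4
eef_pos: [0.5266, -0.157, 0.1345]
ee_rot: [3.141, -0.0, 1.53]
ft_force: [0.2, 0.1, 0.5]
gripper_width: 0.007
finger_force: 0.0
```

View pics/h2.png

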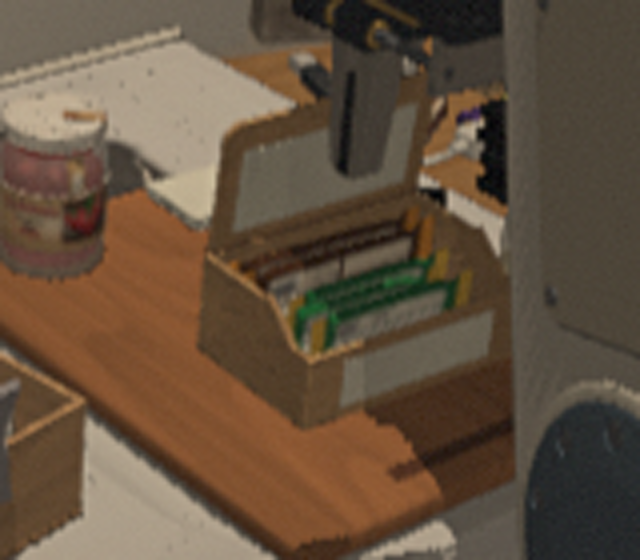

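Run:
```python
from h import *
p=[.5058,-.1512,.0243,-.044]
for a in(-.3,-.2,-.1,0,.1):
    print(a,[((proj("scene",place(p,np.array([(.048+l*np.sin(a),y,.064+l*np.cos(a))]))[0])-(330,180))*4).round().tolist() for l,y in((0,.078),(.085,.078),(.085,-.078),(0,-.078))])
```

```text
-0.3 [[207.0, 252.0], [245.0, 143.0], [458.0, 83.0], [414.0, 188.0]]
-0.2 [[207.0, 252.0], [236.0, 134.0], [449.0, 74.0], [414.0, 188.0]]
-0.1 [[207.0, 252.0], [227.0, 126.0], [440.0, 67.0], [414.0, 188.0]]
0 [[207.0, 252.0], [218.0, 119.0], [430.0, 61.0], [414.0, 188.0]]
0.1 [[207.0, 252.0], [208.0, 114.0], [420.0, 56.0], [414.0, 188.0]]
```

```bash
python3 -m handwheel '[[0,3,0,0,0,0,-1],[0,4,0,0,0,0,-1],[0,4,0,0,0,0,-1],[0,-20,0,0,0,0,-1],[0,-60,0,0,0,0,-1],[0,-95,-40,0,0,0,-1],[0,-95,-85,0,0,0,-1],[0,-95,-85,0,0,0,-1]]'
python3 - <<'E'
from cell import get_image
import cv2,numpy as np
a=get_image("scene")[180:320,330:490,::-1]
cv2.imwrite("pics/h3.png",cv2.resize(a,None,fx=4,fy=4,interpolation=2))
E
```

```text
clock: 4.3
eef_pos: [0.4336, -0.1544, 0.225]
ee_rot: [3.133, 0.003, 1.53]
ft_force: [1.4, -0.5, -0.1]
gripper_width: 0.001
finger_force: 0.0
```

View pics/h3.png

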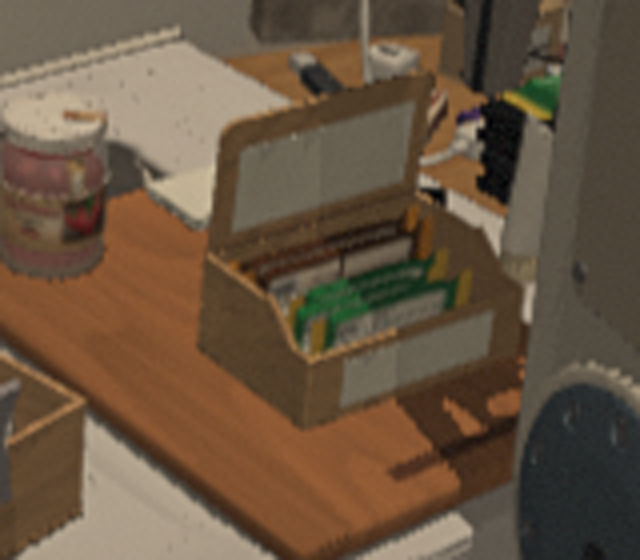

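```bash
python3 -m handwheel '[[291,34,0,0,0,-12,1],[291,34,0,0,0,-12,1],[291,34,0,0,0,-12,1],[291,34,0,0,0,-12,1],[291,34,0,0,0,-12,1],[291,34,0,0,0,-12,1],[291,34,0,0,0,-12,1],[291,34,0,0,0,-12,1],[291,34,0,0,0,-12,1]]'
python3 - <<'E'
from h import *
from cell import get_image, telemetry
o=telemetry.get_obs(); p=np.array(o["eef_pos"]);R=Rot.from_euler("xyz",o["ee_rot"]).as_matrix();print(p,o["gripper_width"])
a=get_image("scene")[200:330,260:400,::-1].copy(); b=get_image("top")[250:330,200:290,::-1].copy()
F=[p+R@[0,s*.046,0] for s in(-1,1)]
A=cv2.resize(a,None,fx=3.5,fy=3.5,interpolation=2);B=cv2.resize(b,None,fx=3.4,fy=3.4,interpolation=2)
for q in F:
    cv2.circle(A,tuple(((proj("scene",q)-(260,200))*3.5).astype(int).tolist()),3,(0,0,255),1)
    cv2.circle(B,tuple(((proj("top",q)-(200,250))*3.4).astype(int).tolist()),3,(0,0,255),1)
c=np.zeros((455,800,3),np.uint8);c[:,:490]=A[:455,:490];c[:B.shape[0],490:490+B.shape[1]]=B[:,:310];cv2.imwrite("pics/g1.png",c)
E
```

```text
clock: 5.25
eef_pos: [0.4765, 0.1354, 0.2188]
ee_rot: [-3.14, 0.001, 1.74]
ft_force: [0.1, -0.1, -0.3]
gripper_width: 0.766
finger_force: 0.0
[0.47645963 0.13536578 0.21877036] 0.7663617952039773
```

View pics/g1.png

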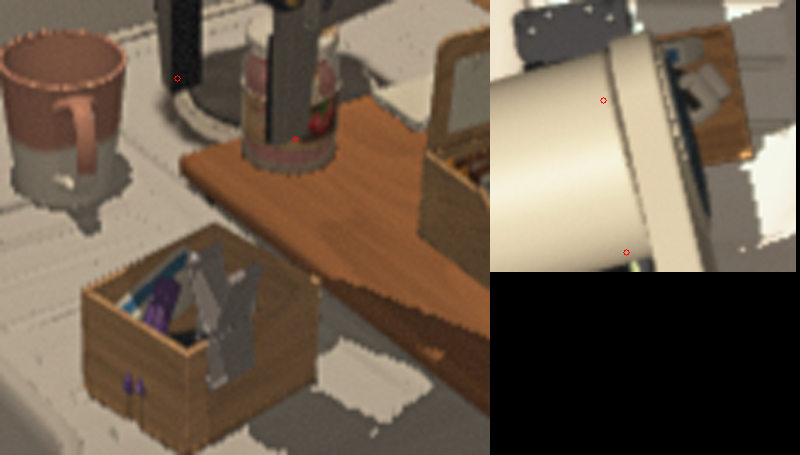

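```bash
python3 -m handwheel '[[0,2,0,0,0,0,0.4],[0,2,30,0,0,0,0.4],[0,2,60,0,0,0,0.4],[0,2,90,0,0,0,0.4],[0,2,110,0,0,0,0.4],[0,2,125,0,0,0,0.4],[0,2,133,0,0,0,0.4],[0,2,133,0,0,0,0.4],[0,2,133,0,0,0,0.4]]'
python3 - <<'E'
from h import *
from cell import get_image
a=get_image("scene")[240:340,270:370,::-1]
cv2.imwrite("pics/g2.png",cv2.resize(a,None,fx=6,fy=6,interpolation=2))
E
```

```text
clock: 6.25
eef_pos: [0.4794, 0.1364, 0.0871]
ee_rot: [3.141, -0.0, 1.739]
ft_force: [0.0, -0.4, -0.4]
gripper_width: 0.7
finger_force: 0.0
```

View pics/g2.png

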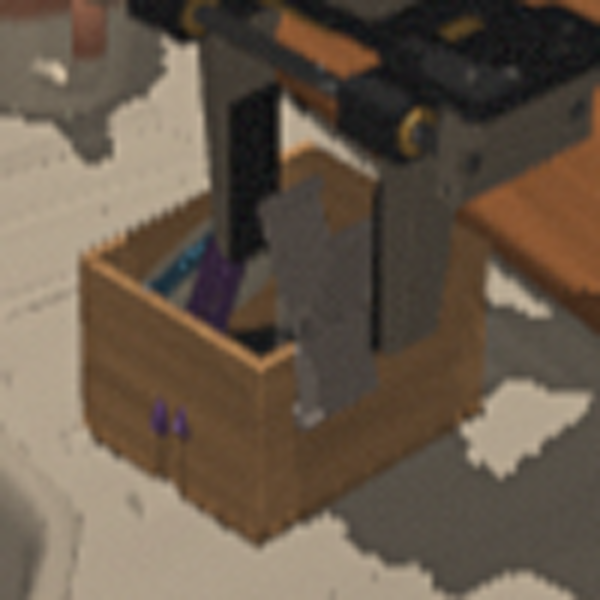

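The clip stands between the open fingers, (320,290), pads level with its handles. Closing.

```bash
python3 -m handwheel '[[0,0,0,0,0,0,0],[0,0,0,0,0,0,-0.3],[0,0,0,0,0,0,-0.6],[0,0,0,0,0,0,-1],[0,0,0,0,0,0,-1],[0,0,0,0,0,0,-1],[0,0,0,0,0,0,-1],[0,0,0,0,0,0,-1],[0,0,0,0,0,0,-1],[0,0,0,0,0,0,-1]]'
```

```text
clock: 7.3
eef_pos: [0.4793, 0.1368, 0.0879]
ee_rot: [3.141, -0.0, 1.74]
ft_force: [-5.1, -0.4, 16.7]
gripper_width: 0.105
finger_force: 30.0
```

```bash
python3 -m handwheel '[[0,0,-5,0,0,0,-1],[0,0,-12,0,0,0,-1],[0,0,-25,0,0,0,-1],[0,0,-40,0,0,0,-1],[0,0,-65,0,0,0,-1],[0,0,-95,0,0,0,-1],[0,0,-125,0,0,0,-1],[0,0,-145,0,0,0,-1],[0,0,-145,0,0,0,-1],[0,0,-145,0,0,0,-1]]'
python3 - <<'E'
from h import *
from cell import get_image,telemetry,spotter
im=get_image("scene"); get_image("top")
cv2.imwrite("pics/l1.png",im[:,:,::-1])
for c in("scene","top"):
  for q in("clip","odds_box","header"): print(c,q,[(np.round(d["box"]).tolist(),round(d["confidence"],2)) for d in spotter.recognise(c,q)[:2]])
p=np.array(telemetry.get_obs()["eef_pos"]); 
for d in(.03,.019,-.009,-.042): print(d,(proj("scene",p+[0,0,d])).round(1))
E
```

```text
clock: 8.3
eef_pos: [0.4789, 0.1365, 0.2318]
ee_rot: [3.141, -0.0, 1.74]
ft_force: [-1.1, 0.1, -0.7]
gripper_width: 0.102
finger_force: 30.0
scene clip [([312.0, 210.0, 339.0, 252.0], 0.73)]
scene odds_box [([285.0, 262.0, 352.0, 328.0], 0.73), ([310.0, 212.0, 323.0, 243.0], 0.41)]
scene header [([382.0, 198.0, 440.0, 243.0], 0.7)]
top clip []
top odds_box [([252.0, 256.0, 277.0, 298.0], 0.8)]
top header [([337.0, 266.0, 407.0, 275.0], 0.6)]
0.03 [326.4 210.6]
0.019 [326.2 215.9]
-0.009 [326.  229.1]
-0.042 [325.6 244.2]
```

```bash
python3 -m handwheel '[[-10,0,-20,0,0,2,-1],[-40,3,-20,0,0,4,-1],[-80,7,-20,0,0,6,-1],[-120,10,-20,0,0,8,-1],[-160,14,-20,0,0,10,-1],[-200,17,-20,0,0,12,-1],[-240,20,-20,0,0,12.2,-1],[-275,23,-20,0,0,12.2,-1],[-298,25,-20,0,0,12.2,-1],[-298,25,-20,0,0,12.2,-1]]'
python3 - <<'E'
from h import *
from cell import get_image,telemetry
import time
im=get_image("scene"); o=telemetry.get_obs(); p=np.array(o["eef_pos"]); print(p,o["ee_rot"],o["gripper_width"])
A=cv2.resize(im[160:260,350:470,::-1],None,fx=6,fy=6,interpolation=2)
A=np.ascontiguousarray(A)
R=Rot.from_euler("xyz",o["ee_rot"]).as_matrix()
def dot(q,col): 
    u=((proj("scene",q)-(350,160))*6).round().astype(int).tolist(); cv2.circle(A,tuple(u),2,col,-1); return u
print("tcp",dot(p,(0,0,255)))
for n,l in(("pin",(0,0,.012)),("tip-",(0,-.0128,.044)),("tip+",(0,.0128,.044))):
    for w in(-.018,.018): l2=np.array(l)+[w,0,0]; print(n,dot(p+R@l2,(0,255,0)))
c=[.5058,-.1512,.0243,-.044]
for y in(-.078,0,.078): print("edge",dot(place(c,np.array([(.048,y,.149)]))[0],(255,0,0)))
cv2.imwrite("pics/s1.png",A)
E
```

```text
clock: 9.7
eef_pos: [0.5541, -0.1556, 0.2511]
ee_rot: [-3.141, 0.001, 1.524]
ft_force: [-0.8, 1.0, -1.4]
gripper_width: 0.104
finger_force: 30.0
[ 0.55359306 -0.15399654  0.25102524] [-3.14080630e+00 -3.37126901e-04  1.52464771e+00] 0.09950985954162986
tcp [391, 64]
pin [425, 85]
pin [350, 104]
tip- [439, 176]
tip- [364, 195]
tip+ [395, 151]
tip+ [321, 170]
edge [525, 211]
edge [370, 254]
edge [206, 299]
```

View pics/s1.png

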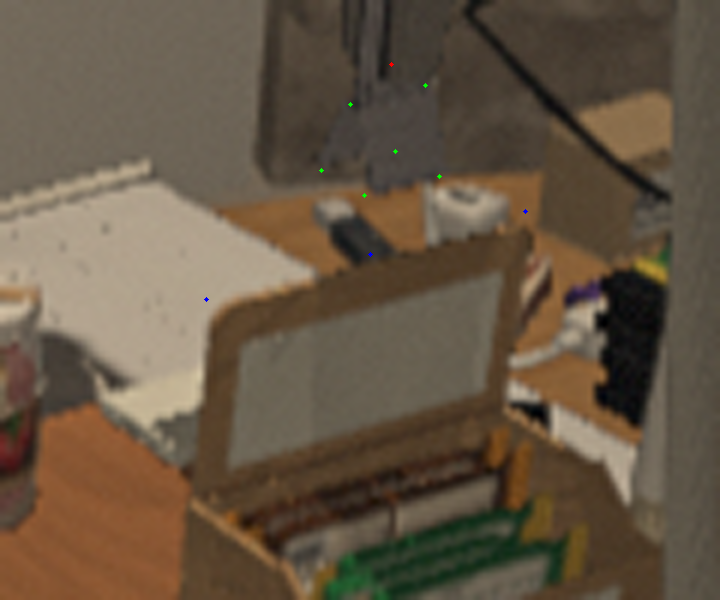

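Run:
```python
from h import *
H=lambda u,v:(330+u/4,180+v/4); Q=lambda u,v:(350+u/6,160+v/6)
B=[("top",T(363,369),(.05,.08,.064)),("top",T(357,487),(-.05,.08,.046)),("top",T(545,494),(-.05,-.08,.046)),
("scene",H(308,425),(-.05,.08,0)),("scene",H(308,352),(-.05,.08,.046)),("scene",H(203,255),(.05,.08,.064)),("scene",S(693,237),(-.05,-.08,.046))]
def f(p):
    a=p[4]; hp=lambda l,y,x=0:(.048+l*np.sin(a)+x,y,.064+l*np.cos(a))
    E=[("scene",Q(528,230),hp(.085,-.078,-.002)),("scene",Q(370,264),hp(.085,0,-.002))]
    return np.ravel([(proj(c,place(p,np.array([l]))[0])-u)*([.3,1] if i==len(B)+1 else [1,1]) for i,(c,u,l) in enumerate(B+E)])
s=least_squares(f,[.5,-.15,.02,0,0],loss="soft_l1"); p=s.x; print(p.round(4)); print(f(p).reshape(-1,2).round(1).tolist())
a=p[4]; e=place(p,np.array([(.048+.085*np.sin(a),y,.064+.085*np.cos(a)) for y in(-.078,0,.078)])); print(e.round(4)); print("top",proj("top",e).round(1).tolist(), proj("top",place(p,np.array([(.048,0,.064)]))).round(1))
from cell import get_image
get_image("top")
from cell import spotter
for q in("header","carton"):
  for d in spotter.cut_out("top",q)[:1]:
    m=d["mask"]; print(q,d["box"],d["confidence"],[(c,np.flatnonzero(m[:,c])[[0,-1]].tolist()) for c in range(332,410,8) if m[:,c].any()])
```

```text
[ 0.5066 -0.1517  0.0226 -0.029  -0.0483]
[[-0.5, -0.6], [-0.1, -0.3], [-0.2, -0.4], [-0.8, 1.6], [1.0, 2.4], [-0.1, -0.2], [1.3, -0.6], [0.5, -1.8], [0.4, -0.1]]
[[ 0.5482 -0.231   0.1715]
 [ 0.5504 -0.153   0.1715]
 [ 0.5527 -0.075   0.1715]]
top [[411.0, 269.2], [374.5, 267.9], [338.0, 266.6]] [[368.9 268.3]]
header [337.5, 263.6, 369.1, 272.6] 0.64 [(340, [266, 269]), (348, [267, 269]), (356, [267, 269]), (364, [268, 270])]
carton [331.2, 266.9, 399.8, 311.2] 0.76 [(332, [280, 310]), (340, [267, 310]), (348, [267, 311]), (356, [267, 312]), (364, [268, 288]), (388, [291, 295]), (396, [287, 296])]
```

```bash
python3 -m handwheel '[[0,-4,5,0,0,-1,-1],[0,-4,15,0,0,-1,-1],[0,-4,25,0,0,-1,-1],[0,-4,35,0,0,-1,-1],[0,-4,45,0,0,-1,-1],[0,-4,51,0,0,-1,-1],[0,-4,55,0,0,-1,-1],[0,-4,55,0,0,-1,-1],[0,-4,55,0,0,-1,-1],[0,-4,55,0,0,-1,-1]]'
python3 - <<'E'
from h import *
from cell import get_image
a=get_image("scene")[170:260,360:460,::-1]; b=get_image("top")[250:290,325:415,::-1]
cv2.imwrite("pics/f1.png",cv2.resize(a,None,fx=6,fy=6,interpolation=2))
E
```

```text
clock: 10.9
eef_pos: [0.55, -0.1529, 0.197]
ee_rot: [3.141, 0.0, 1.544]
ft_force: [0.5, 0.7, -0.4]
gripper_width: 0.103
finger_force: 30.0
```

Run:
```python
from h import *
from cell import spotter,get_image,telemetry
get_image("scene"); o=telemetry.get_obs(); p=np.array(o["eef_pos"]);R=Rot.from_euler("xyz",o["ee_rot"]).as_matrix();print(p,o["ft_force"])
M={}
for q in("clip","header"):
  for d in spotter.cut_out("scene",q)[:1]:
    m=d["mask"]; M[q]=m; print(q,np.round(d["box"]).tolist(),round(d["confidence"],2))
    print([(c,np.flatnonzero(m[:,c])[[0,-1]].tolist()) for c in range(380,446,4) if m[:,c].any()])
for n,y in(("front",-.0128),("back",.0128)): print(n,[proj("scene",p+R@[w,y,.044]).round(1).tolist() for w in(-.018,.018)])
im=get_image("scene"); print([im[r,400:428:3].mean(1).round().astype(int).tolist() for r in range(190,220,2)])
```

```text
[ 0.54986675 -0.15290025  0.19694152] [ 1.2212736  -0.30619914 -1.17961981]
clip [405.0, 181.0, 422.0, 215.0] 0.75
[(404, [201, 205]), (408, [182, 206]), (412, [181, 214]), (416, [198, 213]), (420, [201, 212])]
header [382.0, 199.0, 439.0, 242.0] 0.71
[(384, [228, 241]), (388, [211, 241]), (392, [209, 240]), (396, [208, 238]), (400, [207, 237]), (404, [206, 236]), (408, [207, 235]), (412, [216, 233]), (416, [215, 232]), (420, [214, 231]), (424, [201, 229]), (428, [200, 228]), (432, [198, 226]), (436, [198, 213])]
front [[421.5, 211.3], [409.5, 214.9]]
back [[414.2, 207.1], [402.3, 210.6]]
[[73, 81, 51, 70, 31, 58, 58, 64, 99, 104], [97, 98, 57, 67, 30, 58, 59, 71, 142, 107], [94, 111, 142, 67, 32, 63, 56, 113, 142, 154], [89, 82, 82, 72, 41, 60, 55, 121, 103, 126], [93, 93, 35, 47, 69, 57, 58, 122, 99, 106], [95, 97, 53, 56, 70, 70, 70, 95, 51, 59], [89, 93, 64, 73, 70, 70, 67, 54, 61, 58], [141, 79, 63, 68, 68, 65, 68, 62, 59, 60], [147, 60, 63, 73, 70, 70, 68, 71, 58, 68], [63, 62, 60, 69, 68, 70, 70, 69, 89, 92], [65, 64, 64, 59, 71, 69, 67, 69, 93, 92], [65, 62, 70, 67, 67, 64, 73, 86, 94, 91], [82, 91, 92, 82, 70, 85, 96, 94, 96, 94], [99, 91, 90, 96, 95, 96, 96, 94, 93, 92], [96, 91, 91, 92, 91, 92, 93, 94, 94, 93]]
```

```bash
python3 -c "
from cell import job; print(job.sign_off())"
```

```text
the job is handed in; nothing more can be done
None
```

I handed the job in with the header upright and the clip held fully squeezed over the middle of its top edge, one jaw in front and one behind, jaw tips about 15–20 mm below the edge; no contact showed in the force readings or the last camera check, and the verdict was not shown.

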